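Butt two half-tins in the soldering jig

ROBOT

A 6-joint arm with a two-finger parallel gripper is mounted at the origin on the work surface. World frame = base frame: x ahead of the robot, y to its left, z up, the work surface at z = 0. Lengths are in mm, angles in rad, forces in N, time in s.
With the tool pointing down it reaches from about 350 to 775 mm from the base axis. Payload 7.3 kg.
Tool frame: the origin (TCP) lies on the centre line of the jaws, within the pads' length; the fingertips stand 17 mm ahead of it and the grasp point (between the pads) lies 2 mm behind it; z points along the fingers, y is the line along which they close (so a half turn about z gives the same grasp; the last joint's range is limited). The gripper opens to 92 mm and grips with 3 to 60 N. Pads are 19 mm wide; open, the fingers measure 130 mm over their backs; the gripper's body (75 mm by 190 mm) begins 47 mm behind the grasp point.
Start: joints at [-1.493, 0.342, 1.524, -0, 1.275, -0.146], TCP at [116.538, -511.92, 243.741] pointing down, gripper open.
Joint ranges: [-2.53, 2.53], [-0.77, 2.02], [0.04, 2.7], [-1, 4.14], [0.28, 2.66], [-3.11, 3.11]. Speed limits (rad/s): [2.57, 2.57, 3.14, 3.14, 3.14, 3.14].

INTERFACE

Orientations are given as [roll, pitch, yaw] about the fixed x, y, z axes, in that order (R = Rz(yaw) Ry(pitch) Rx(roll)).
In Python, from plant import bot gives the robot as it stands. The module is installed in compiled form; this text tells all that it offers.
- The arm moves only by the shell command python3 -m pendant 'ROWS'. ROWS is JSON, a list of rows, each a list of 3 entries, a list of its own where there are three numbers: the shift along the world's x, y, z as a fraction of full scale, then the turn, a rotation vector about the world's x, y, z as a fraction of full scale, then the opening, from -1 (shut) to 1 (fully open), so that 0 is half open. In form: [[[tx, ty, tz], [rx, ry, rz], claw], ...]. A call has exactly 10 rows; each row shifts and turns the commanded pose from where the row before left it; what a row does not reach is not made up. Full scale, the value 1, is 30 mm for a shift and 0.12 rad for a turn. A row lasts 1/12 s, in which the tool goes at most 41.7 mm and 7.16 degrees, less where a joint would pass 70% of its speed; a pose out of reach is approached as far as the arm can. A call with a number of a shift or a turn outside -1 to 1 is refused whole. A call with a gripper value outside its range is refused whole. The fingers move at their own pace and stop on an object; the grip force is fixed at half the most. Time passes only in rows, so rows that do not move let the fingers close, or fill a call up. It gives the time, the measured TCP pose, the force, the opening and the grip force at its end, in the units of the state.
- bot.get_obs(): the state, without advancing time (a new reading comes with each control period).
- bot.capture(name): name is "scene" or "top" or "wrist"; returns the picture (480x640x3 uint8, blue, green, red); there is no depth.
- bot.camera_params(name): a dict with "fovy" (degrees; the focal length in pixels is half the picture's height over the tangent of half this angle, whatever the lens; pixels are square), "cx", "cy" (the principal point, pixels), "camera_from_world" (4x4, takes a point from world to camera coordinates). Camera axes: x right, y down, z forward; pixel columns grow to the right and rows downward; lengths in mm; the calibration is good to about 2 mm. A picture is of the moment at which its call begins: read the wrist's pose just before it. camera_params takes no time and is no camera call; for the wrist camera it gives the pose at the moment of the call.
- bot.close_job(): hands the job in; it is judged then, once.
The state is a dict: "time": time; "joint_positions": joint angles; "dq": joint speeds; "tau": joint torques, N m; "tool_pos": TCP position; "tcp_rot": TCP orientation; "contact_force": force on the tool from outside, world axes, zero at the start; "moment": the same for the moment, N m; "grip_width": finger opening in mm; "finger_force": force on a finger pad.
Only numpy, scipy, OpenCV 4.12 (cv2) and the standard library are available. Lean on these libraries where they do the work, as an engineer would, in place of code of your own. Each camera call takes 0.05 s, during which the arm holds its last target. There are 200 camera calls.

TASK

Set the two half-tins up for soldering end to end: push them along the bench until both lie flush along the steel fence, the left one's closed end is up against the stop block, and their open ends meet with no gap. Slide them with the fingertips without lifting or tipping them, and leave the other things on the bench where they are.

Things in the scene. Friction and masses are not known exactly. Their poses are not given: they have to be found in the camera images.
- left_half: Left-hand half of a tall tin cut lengthwise, lying hollow side down like a tunnel: 110 mm long, 44 mm high, 88 mm wide over its rolled end seams, 84 mm between them, about 0.08 kg. Its left end (y = +55 mm) is closed by an upright panel 2 mm inside the seam; the other is open and a fingertip would go in. Origin on the tunnel's axis at bench level, half-way along; y along the tunnel, z up
- right_half: Right-hand half of a tall tin cut lengthwise, lying hollow side down like a tunnel: 110 mm long, 44 mm high, 88 mm wide over its rolled end seams, 84 mm between them, about 0.08 kg. Its right end (y = -55 mm) is closed by an upright panel 2 mm inside the seam; the other is open and a fingertip would go in. Origin on the tunnel's axis at bench level, half-way along; y along the tunnel, z up
- left_half_open (a point): point at bench level on the axis, at the outer face of the open end's seam of the left half-tin
- left_half_closed (a point): point at bench level on the axis, at the outer face of the closed end's seam of the left half-tin
- right_half_open (a point): point at bench level on the axis, at the outer face of the open end's seam of the right half-tin
- right_half_closed (a point): point at bench level on the axis, at the outer face of the closed end's seam of the right half-tin
- fence: fixed dark steel angle, 420 mm long, 40 mm high, on the far side of the half-tins. Origin at bench level on its front face (towards the robot), mid-length; y runs along the fence to the left, x points away from the robot, square to the face. A half-tin flush against it has its axis at x = -44 mm
- stop: fixed bright steel stop block clamped over the left part of the fence, standing out 70 mm in front of it, 25 mm wide, 51 mm high at the fence, 32 mm in front. Its working face looks right (the fence's -y); origin on this face at bench level, at the front of the fence; axes parallel to the fence's
- milk_tin: whole food tin standing upright, 75 mm across, 82 mm high; origin at the centre of its underside
- small_tin: whole tin standing upright behind the fence, 55 mm across, 70 mm high; origin at the centre of its underside
- flux_pot: brass flux pot with lid, 41 mm across, 28 mm high, standing on the robot's side of the half-tins; origin at the centre of its underside
- solder_spool: grey spool standing on end behind the fence, 56 mm across, 38 mm high; origin at the centre of its underside
- mallet: wooden mallet lying on its side to the left, handle 200 mm long along its x axis, head 105 mm by 60 mm at its +x end, 60 mm high; origin at bench level under the middle of the handle
- snips: hand snips lying flat to the right, 220 mm long along their x axis, 75 mm wide, 17 mm high; origin at bench level under the pivot
- brush: small wire brush lying bristles down on the left, 130 mm long along its x axis, 22 mm wide, 28 mm high; origin at bench level, the brush reaching from 105 mm behind it to 25 mm ahead of it along x
Things that resemble listed ones, but are neither listed nor needed, are in the scene too. Leave any orange look-alike of the left_half alone.

How it is judged:
By the outcome, as a careful person would: the job done as asked, in the order asked, and still so for the second after the job is handed in, with the robot touching nothing.
It also fails if it takes over 67 s, if anything falls off the work surface, if the arm or the gripper's body presses on something with over 40 N, if the wrist force passes 120 N, or if a joint passes its speed limit or range.

## Working session

There is one attempt and no reset: what is moved stays moved. The work goes in short steps, Python scripts to look and compute and a shell command to move; the robot and the scene stay as the last step left them, time stands still between calls to the robot, and variables do not carry over. Pictures are saved under pics/ and viewed, at most 10 in all, crops included, and the job is handed in when it is done.

```bash
mkdir -p pics; cat > h.py <<'E'
import numpy as np, cv2
from plant import bot
def ray(cam,u,v,z):
    p=bot.camera_params(cam); M=np.array(p["camera_from_world"]); f=240/np.tan(np.radians(p["fovy"])/2)
    R=M[:3,:3]; c=-R.T@M[:3,3]; d=R.T@np.array([(u-p["cx"])/f,(v-p["cy"])/f,1]); return (c+d*(z-c[2])/d[2]).round(1)
def proj(cam,P):
    p=bot.camera_params(cam); M=np.array(p["camera_from_world"]); f=240/np.tan(np.radians(p["fovy"])/2)
    q=M[:3,:3]@np.array(P,float)+M[:3,3]; return (f*q[0]/q[2]+p["cx"],f*q[1]/q[2]+p["cy"])
E
python3 - <<'E'
from h import *
for c in("top","scene"):
    cv2.imwrite(f"pics/{c}0.png",bot.capture(c)); p=bot.camera_params(c); print(c,p["fovy"],np.array(p["camera_from_world"]).round(3).tolist())
o=bot.get_obs();print(o["time"],o["tool_pos"],o["tcp_rot"],o["grip_width"])
E
```

```text
top 57.74223394460866 [[-0.007, -0.999, 0.035, -45.733], [-0.987, 0.001, -0.161, 506.804], [0.161, -0.036, -0.986, 862.997], [0.0, 0.0, 0.0, 1.0]]
scene 44.98354646820374 [[0.594, 0.805, -0.003, -265.601], [0.642, -0.476, -0.601, -338.751], [-0.485, 0.355, -0.799, 1571.797], [0.0, 0.0, 0.0, 1.0]]
0.1 [ 116.49324728 -511.58796581  243.10954087] [-3.14025880e+00 -1.68802469e-04  2.23777462e-01] 92.03564792599322
```

View pics/top0.png

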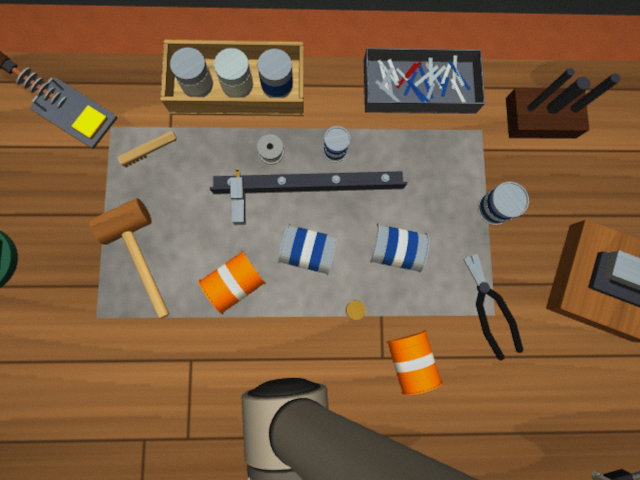

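View pics/scene0.png

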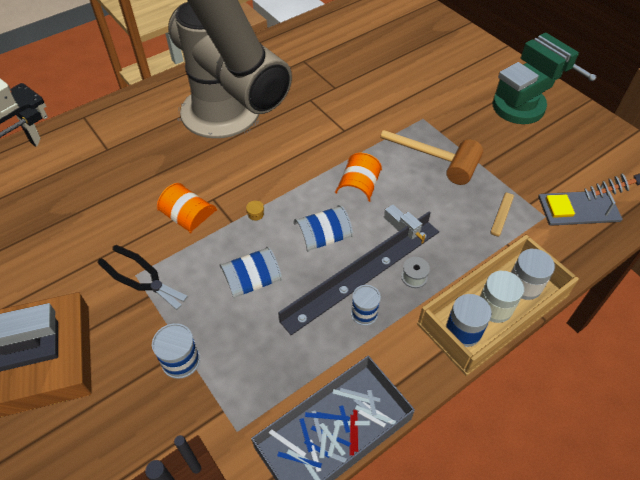

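The blue/white halves are at top-image (308,250) for left and (400,247) for right. Two orange look-alikes lie at (232,282) and (415,362), and I will leave those alone. I'll confirm this in an enlarged crop.

```bash
python3 - <<'E'
from h import *
im=cv2.imread("pics/top0.png")[160:330,190:450]
cv2.imwrite("pics/crop0.png",cv2.resize(im,None,fx=3,fy=3,interpolation=cv2.INTER_CUBIC))
E
```

```text
(no output)
```

View pics/crop0.png

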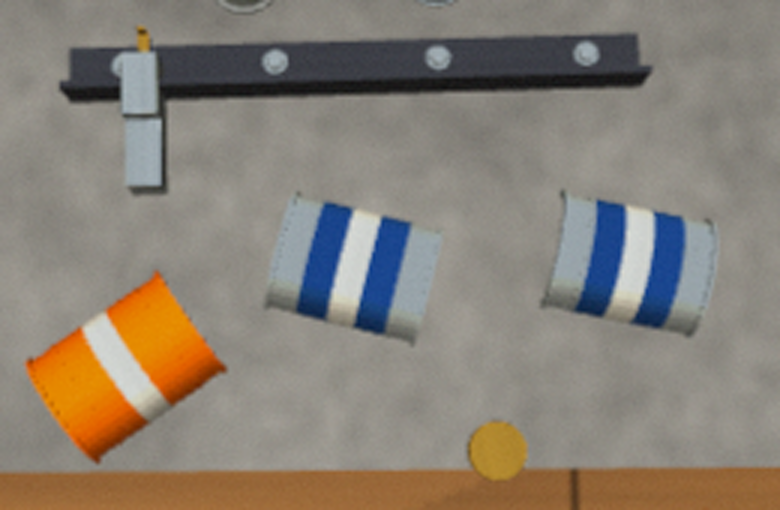

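The crop confirms it. The blue halves' corners are left (296,193),(441,232),(413,345),(266,303) and right (563,191),(716,221),(692,335),(543,304). The fence's front foot runs (70,101)–(643,86), and the stop's foot is at about (166,192). The orange tin at crop (125,365) is the look-alike.

```bash
python3 - <<'E'
from h import *
def w(u,v,z=0): return ray("top",190+(u+.5)/3-.5,160+(v+.5)/3-.5,z)[:2]
for n,c in dict(L=[(296,193),(441,232),(413,345),(266,303)],R=[(563,191),(716,221),(692,335),(543,304)]).items():
    p=np.array([w(*q) for q in c]); d=p[0]+p[3]-p[1]-p[2]
    print(n,p.tolist(),"ctr",p.mean(0),"len",np.linalg.norm(d)/2,"yaw of +y",np.degrees(np.arctan2(-d[0],d[1])))
a,b=w(70,101),w(643,86);print("fence",a,b,"ang",np.degrees(np.arctan2(-(a-b)[0],(a-b)[1])),np.linalg.norm(a-b))
print("fence top",w(62,85,40),w(651,70,40))
print("stop foot",w(166,192), "stop front top",w(161,186,32),w(126,188,32),"stop top right",w(158,52,51),w(158,113,51))
print("flux",w(497,450),"orange",[w(*q).tolist() for q in [(158,272),(226,370),(98,461),(28,360)]])
E
```

```text
L [[547.1, 22.2], [518.2, -83.2], [436.2, -62.1], [466.7, 43.2]] ctr [492.05  -19.975] len 109.45644110786719 yaw of +y -15.744068772391268
R [[548.7, -173.2], [526.2, -285.4], [442.6, -264.0], [465.4, -156.4]] ctr [ 495.725 -219.75 ] len 112.20977007373286 yaw of +y -11.645401613272602
fence [615.7 187.6] [ 628.4 -235.3] ang 1.7201176958856068 423.0906522247921
fence top [616.3 184.9] [ 628.8 -232.1]
stop foot [547.8 116.3] stop front top [545.7 115.4] [544.3 139.7] stop top right [637.2 116.8] [593.4 115.8]
flux [ 361.5 -121. ] orange [[489.3, 120.8], [418.9, 71.1], [355.8, 159.6], [426.6, 210.8]]
```

```bash
python3 -m pendant '[[[0.95,0.95,0],[0,0,-0.415],-0.13],[[0.95,0.95,0],[0,0,-0.415],-0.13],[[0.95,0.95,0],[0,0,-0.415],-0.13],[[0.95,0.95,0],[0,0,-0.415],-0.13],[[0.95,0.95,0],[0,0,-0.415],-0.13],[[0.95,0.95,0],[0,0,-0.415],-0.13],[[0.95,0.95,0],[0,0,-0.415],-0.13],[[0.95,0.95,0],[0,0,-0.415],-0.13],[[0.95,0.95,0],[0,0,-0.415],-0.13],[[0.95,0.95,0],[0,0,-0.415],-0.13]]'
python3 -m pendant '[[[0.07,0.94,-0.4],[0,0,0],-0.13],[[0.07,0.94,-0.4],[0,0,0],-0.13],[[0.07,0.94,-0.4],[0,0,0],-0.13],[[0.07,0.94,-0.4],[0,0,0],-0.13],[[0.07,0.94,-0.4],[0,0,0],-0.13],[[0.07,0.94,-0.4],[0,0,0],-0.13],[[0.07,0.94,-0.4],[0,0,0],-0.13],[[0.07,0.94,-0.4],[0,0,0],-0.13],[[0,0,-0.4],[0,0,0],-0.13],[[0,0,0],[0,0,0],-0.13]]'
```

```text
time: 0.93
tool_pos: [402.4, -225.1, 243.6]
tcp_rot: [3.142, 0.0, -0.277]
contact_force: [0.0, -0.8, -0.4]
grip_width: 40.2
finger_force: 0.0
time: 1.77
tool_pos: [416.8, 0.3, 133.8]
tcp_rot: [3.141, 0.004, -0.271]
contact_force: [-1.0, -0.2, 0.2]
grip_width: 39.9
finger_force: 0.0
```

```bash
python3 -m pendant '[[[0,0,-0.73],[0,0,0],-0.13],[[0,0,-0.73],[0,0,0],-0.13],[[0,0,-0.73],[0,0,0],-0.13],[[0,0,-0.73],[0,0,0],-0.13],[[0,0,-0.73],[0,0,0],-0.13],[[0,0,0],[0,0,0],-0.13],[[0.2,-0.05,0],[0,0,0],-0.13],[[0.2,-0.05,0],[0,0,0],-0.13],[[0.2,-0.05,0],[0,0,0],-0.13],[[0,0,0],[0,0,0],-0.13]]'
python3 - <<'E'
from h import *
cv2.imwrite("pics/top1.png",cv2.resize(bot.capture("top")[160:330,190:450],None,fx=3,fy=3,interpolation=cv2.INTER_CUBIC))
E
```

```text
time: 2.6
tool_pos: [439.2, -6.6, 27.7]
tcp_rot: [-3.141, -0.005, -0.275]
contact_force: [0.4, -0.3, 0.0]
grip_width: 40.0
finger_force: 0.0
```

View pics/top1.png

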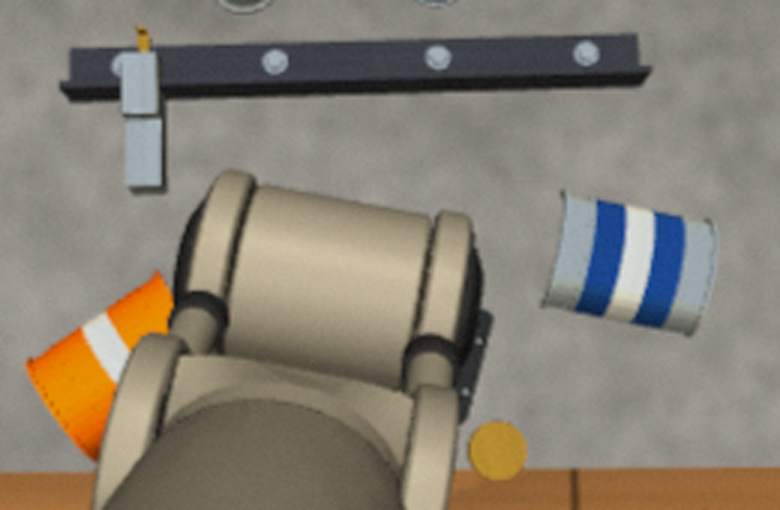

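```bash
python3 -m pendant '[[[0.12,-0.02,-0.1],[0,0,0],-0.13],[[0.12,-0.02,-0.06],[0,0,0.08],-0.13],[[0.12,0,0],[0,0,0.13],-0.13],[[0.12,0,0],[0,0,0.13],-0.13],[[0.12,0,0],[0,0,0.13],-0.13],[[0.12,0,0],[0,0,0.13],-0.13],[[0.12,0,0],[0,0,0.13],-0.13],[[0.12,0,0],[0,0,0.13],-0.13],[[0.12,0,0],[0,0,0.13],-0.13],[[0.12,0,0],[0,0,0.13],-0.13]]'
python3 -m pendant '[[[0.12,0,0],[0,0,0.13],-0.13],[[0.12,0,0],[0,0,0.13],-0.13],[[0.12,0,0],[0,0,0.13],-0.13],[[0.12,0,0],[0,0,0.13],-0.13],[[0.12,0,0],[0,0,0.13],-0.13],[[0.12,0,0],[0,0,0.13],-0.13],[[0.12,0,0],[0,0,0.13],-0.13],[[0.12,0,0],[0,0,0.13],-0.13],[[0.12,0,0],[0,0,0.13],-0.13],[[0,0,0],[0,0,0.11],-0.13]]'
python3 - <<'E'
from h import *
cv2.imwrite("pics/scene1.png",cv2.resize(bot.capture("scene")[100:350,150:480],None,fx=2.4,fy=2.4,interpolation=cv2.INTER_CUBIC))
E
```

```text
time: 3.48
tool_pos: [472.7, -7.0, 21.4]
tcp_rot: [3.142, 0.0, -0.138]
contact_force: [-0.3, 0.1, -0.3]
grip_width: 39.7
finger_force: 0.2
time: 4.32
tool_pos: [505.7, -7.1, 21.5]
tcp_rot: [3.141, -0.001, 0.015]
contact_force: [0.3, -0.6, -0.3]
grip_width: 40.2
finger_force: 0.0
```

View pics/scene1.png

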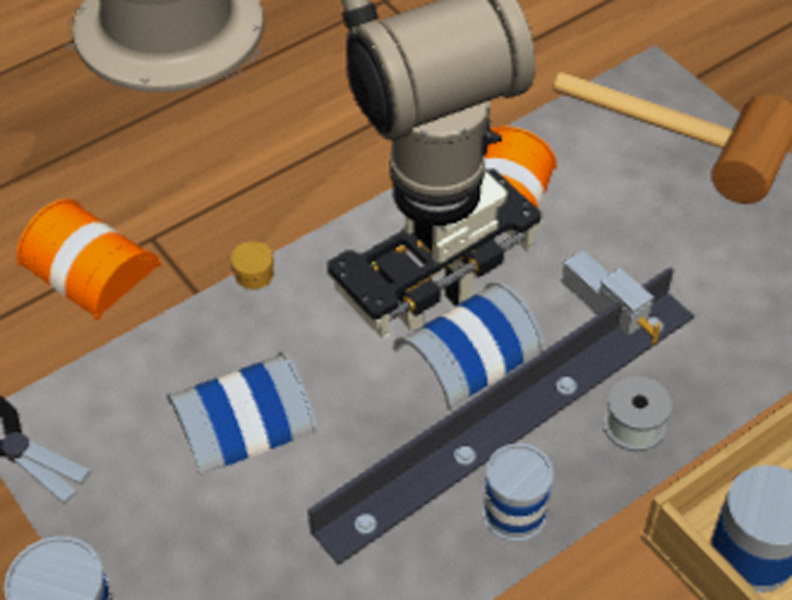

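The left half (crop 485,345) is now parallel to the fence and about 20 mm short of it. I'll finish that push slowly.

```bash
python3 -m pendant '[[[0.12,0,0],[0,0,0.13],-0.13],[[0.12,0,0],[0,0,0],-0.13],[[0.12,0,0],[0,0,0],-0.13],[[0.12,0,0],[0,0,0],-0.13],[[0.1,0,0],[0,0,0],-0.13],[[0.05,0,0],[0,0,0],-0.13],[[0.05,0,0],[0,0,0],-0.13],[[0.04,0,0],[0,0,0],-0.13],[[0.04,0,0],[0,0,0],-0.13],[[0,0,0],[0,0,0],-0.13]]'
```

```text
time: 5.2
tool_pos: [526.1, -7.0, 21.2]
tcp_rot: [-3.141, 0.004, 0.03]
contact_force: [-5.3, -0.2, 3.5]
grip_width: 40.0
finger_force: 2.9
```

```bash
python3 -m pendant '[[[0.05,0,0],[0,0,0],-0.13],[[0,0,0],[0,0,0],-0.13],[[-0.4,0,0],[0,0,0],-0.13],[[-0.95,0,0],[0,0,0],-0.13],[[-0.95,0,0],[0,0,0],-0.13],[[-0.95,0,0],[0,0,0],-0.13],[[-0.13,-0.9,0.1],[0,0,-0.3],-0.13],[[0,-0.95,0],[0,0,-0.4],-0.13],[[0,-0.95,0],[0,0,-0.4],-0.13],[[0,-0.95,0],[0,0,-0.4],-0.13]]'
python3 -m pendant '[[[0,-0.95,0],[0,0,-0.44],-0.13],[[0,-0.95,0],[0,0,0],-0.13],[[0,-0.95,0],[0,0,0],-0.13],[[0.1,-0.1,0],[0,0,0],-0.13],[[0.12,-0.02,-0.1],[0,0,0],-0.13],[[0.12,-0.02,0],[0,0,0],-0.13],[[0.12,-0.02,0],[0,0,0],-0.13],[[0.12,-0.02,0],[0,0,0],-0.13],[[0.12,0,0],[0,0,0],-0.13],[[0.12,0,0],[0,0,0],-0.13]]'
```

```text
time: 6.03
tool_pos: [428.0, -120.8, 24.9]
tcp_rot: [3.141, -0.002, -0.152]
contact_force: [1.2, -0.2, -0.8]
grip_width: 39.9
finger_force: 0.0
time: 6.87
tool_pos: [452.7, -209.6, 21.4]
tcp_rot: [-3.142, 0.0, -0.202]
contact_force: [0.6, -0.7, -0.3]
grip_width: 39.7
finger_force: 0.2
```

```bash
python3 -m pendant '[[[0.12,0,0],[0,0,0.12],-0.13],[[0.12,0,0],[0,0,0.12],-0.13],[[0.12,0,0],[0,0,0.12],-0.13],[[0.12,0,0],[0,0,0.12],-0.13],[[0.12,0,0],[0,0,0.12],-0.13],[[0.12,0,0],[0,0,0.12],-0.13],[[0.12,0,0],[0,0,0.12],-0.13],[[0.12,0,0],[0,0,0.12],-0.13],[[0.12,0,0],[0,0,0.12],-0.13],[[0.12,0,0],[0,0,0.12],-0.13]]'
python3 -m pendant '[[[0.12,0,0],[0,0,0.12],-0.13],[[0.12,0,0],[0,0,0.12],-0.13],[[0.12,0,0],[0,0,0.12],-0.13],[[0.12,0,0],[0,0,0.12],-0.13],[[0.12,0,0],[0,0,0.12],-0.13],[[0.12,0,0],[0,0,0.12],-0.13],[[0.12,0,0],[0,0,0.02],-0.13],[[0.12,0,0],[0,0,0],-0.13],[[0.12,0,0],[0,0,0],-0.13],[[0.04,0,0],[0,0,0],-0.13]]'
python3 -m pendant '[[[0.06,0,0],[0,0,0],-0.13],[[0.06,0,0],[0,0,0],-0.13],[[0.06,0,0],[0,0,0],-0.13],[[0.05,0,0],[0,0,0],-0.13],[[0.04,0,0],[0,0,0],-0.13],[[0.04,0,0],[0,0,0],-0.13],[[0.04,0,0],[0,0,0],-0.13],[[0,0,0],[0,0,0],-0.13],[[0,0,0],[0,0,0],-0.13],[[0,0,0],[0,0,0],-0.13]]'
```

```text
time: 7.7
tool_pos: [488.6, -210.5, 21.4]
tcp_rot: [3.142, 0.0, -0.058]
contact_force: [-0.6, -0.3, 0.3]
grip_width: 39.8
finger_force: 0.2
time: 8.53
tool_pos: [522.5, -210.5, 21.5]
tcp_rot: [3.141, -0.0, 0.029]
contact_force: [-0.3, 0.2, -0.5]
grip_width: 40.1
finger_force: 0.2
time: 9.37
tool_pos: [532.2, -210.5, 21.4]
tcp_rot: [3.141, 0.0, 0.029]
contact_force: [-1.3, -1.3, 0.8]
grip_width: 39.9
finger_force: 0.6
```

```bash
python3 -m pendant '[[[0.05,0,0],[0,0,0],-0.13],[[0,0,0],[0,0,0],-0.13],[[-0.5,0,0],[0,0,0],-0.13],[[-0.95,0,0],[0,0,0],-0.3],[[-0.9,0,0.5],[0,0,0.8],-0.5],[[-0.3,0,0.9],[0,0,0.95],-0.56],[[0,-0.3,0.9],[0,0,0.95],-0.56],[[0,-0.7,0.6],[0,0,0.95],-0.56],[[0,-0.95,0],[0,0,0.95],-0.56],[[0,-0.95,0],[0,0,0.95],-0.56]]'
python3 - <<'E'
from h import *
cv2.imwrite("pics/top2.png",cv2.resize(bot.capture("top")[120:290,200:540],None,fx=2.3,fy=2.3,interpolation=cv2.INTER_CUBIC))
o=bot.get_obs();print(o["time"],o["joint_positions"])
E
```

```text
time: 10.2
tool_pos: [455.4, -298.7, 110.5]
tcp_rot: [3.137, -0.001, 0.702]
contact_force: [0.2, 0.2, -0.1]
grip_width: 20.5
finger_force: 0.0
10.25 [-0.7276608   0.52014327  1.64483491 -0.00178299  0.96922999  0.13547133]
```

View pics/top2.png

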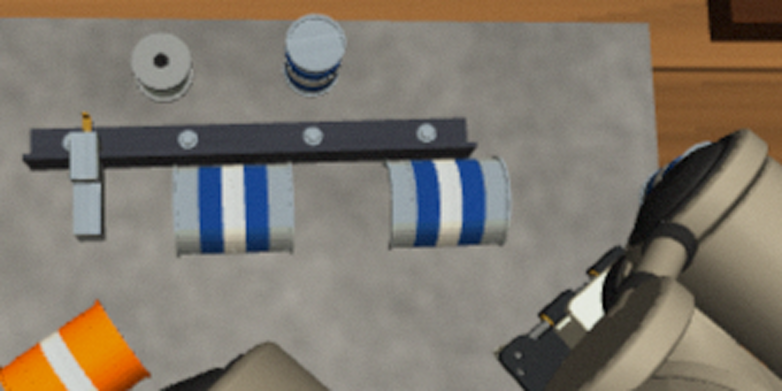

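Both halves lie flush along the fence: left from crop column 176 to 294, right from 389 to 510. The tins on the bench haven't moved. Next I'll get the end positions and the clearances to the milk tin and the small tin.

```bash
python3 - <<'E'
from h import *
w=lambda u,v,z=0: ray("top",200+(u+.5)/2.3-.5,120+(v+.5)/2.3-.5,z)[:2]
print("L",w(178,255),w(293,251),"R",w(390,248),w(508,243))
print("milk top",ray("top",509,196,82),"rim left",ray("top",487,198,82),"small top",w(315,43,70),w(345,43,70))
E
```

```text
L [532.5  46.5] [536.3 -62.5] R [ 539.2 -155.2] [ 544.1 -269. ]
milk top [ 589.4 -432.4   82. ] rim left [ 585.  -386.3   82. ] small top [716.  -80.8] [ 716.2 -108.2]
```

```bash
python3 -m pendant '[[[0.85,-0.1,0],[0,0,0.94],-0.35],[[0.85,-0.1,0],[0,0,0.94],-0.35],[[0.85,0,0],[0,0,0.94],-0.35],[[0.85,0,0],[0,0,0.94],-0.35],[[0.85,0,0],[0,0,0.94],-0.35],[[0,0,0],[0,0,0.94],-0.35],[[0,0,0],[0,0,0.94],-0.35],[[0,0,-0.9],[0,0,0.94],-0.35],[[0,0,-0.9],[0,0,0],-0.35],[[0,0,-0.9],[0,0,0],-0.35]]'
python3 -m pendant '[[[0,0.1,0],[0,0,0],-0.35],[[0,0.1,0],[0,0,0],-0.35],[[0,0.1,0],[0,0,0],-0.35],[[0,0.1,0],[0,0,0],-0.35],[[0,0.1,0],[0,0,0],-0.35],[[0,0,0],[0,0,0],-0.35],[[0,0,0],[0,0,0],-0.35],[[0,0,0],[0,0,0],-0.35],[[0,0,0],[0,0,0],-0.35],[[0,0,0],[0,0,0],-0.35]]'
```

```text
time: 11.08
tool_pos: [582.4, -303.3, 26.9]
tcp_rot: [3.14, 0.001, 1.598]
contact_force: [0.6, -0.3, -0.1]
grip_width: 29.7
finger_force: 0.0
time: 11.92
tool_pos: [581.8, -288.6, 27.5]
tcp_rot: [3.141, 0.0, 1.598]
contact_force: [-0.1, 0.0, 0.4]
grip_width: 29.7
finger_force: 0.0
```

```bash
python3 -m pendant '[[[0,0.1,-0.05],[0,0,0],-0.35],[[0,0.1,-0.05],[0,0,0],-0.35],[[0,0.1,0],[0,0,0],-0.35],[[-0.004,0.15,0],[0,0,0],-0.35],[[-0.004,0.15,0],[0,0,0],-0.35],[[-0.004,0.15,0],[0,0,0],-0.35],[[-0.004,0.15,0],[0,0,0],-0.35],[[-0.004,0.15,0],[0,0,0],-0.35],[[-0.004,0.15,0],[0,0,0],-0.35],[[-0.004,0.15,0],[0,0,0],-0.35]]'
python3 -m pendant '[[[-0.004,0.15,0],[0,0,0],-0.35],[[-0.004,0.15,0],[0,0,0],-0.35],[[-0.004,0.15,0],[0,0,0],-0.35],[[-0.004,0.15,0],[0,0,0],-0.35],[[-0.004,0.15,0],[0,0,0],-0.35],[[-0.004,0.15,0],[0,0,0],-0.35],[[-0.004,0.15,0],[0,0,0],-0.35],[[-0.004,0.15,0],[0,0,0],-0.35],[[-0.004,0.15,0],[0,0,0],-0.35],[[-0.004,0.15,0],[0,0,0],-0.35]]'
python3 - <<'E'
from h import *
cv2.imwrite("pics/scene2.png",cv2.resize(bot.capture("scene")[150:350,200:460],None,fx=3,fy=3,interpolation=cv2.INTER_CUBIC))
E
```

```text
time: 12.75
tool_pos: [580.8, -247.8, 24.5]
tcp_rot: [-3.141, 0.001, 1.598]
contact_force: [-0.9, -1.4, 0.7]
grip_width: 29.7
finger_force: 0.4
time: 13.58
tool_pos: [579.8, -202.5, 24.4]
tcp_rot: [3.142, -0.0, 1.598]
contact_force: [-1.0, -1.2, 0.9]
grip_width: 29.7
finger_force: 0.6
```

View pics/scene2.png

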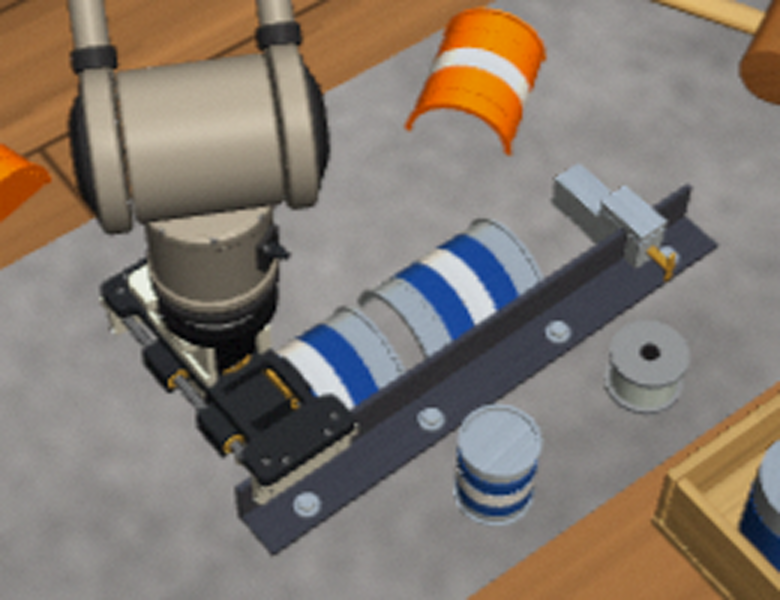

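The halves are in line along the fence, with a gap of about 15 mm at crop (375,320). I'll keep pushing so the pair slides to the stop.

```bash
python3 -m pendant '[[[-0.004,0.12,0],[0,0,0],-0.35],[[-0.004,0.12,0],[0,0,0],-0.35],[[-0.004,0.12,0],[0,0,0],-0.35],[[-0.004,0.1,0],[0,0,0],-0.35],[[-0.004,0.1,0],[0,0,0],-0.35],[[-0.004,0.12,0],[0,0,0],-0.35],[[-0.004,0.12,0],[0,0,0],-0.35],[[-0.004,0.12,0],[0,0,0],-0.35],[[-0.004,0.12,0],[0,0,0],-0.35],[[-0.004,0.12,0],[0,0,0],-0.35]]'
python3 -m pendant '[[[-0.004,0.12,0],[0,0,0],-0.35],[[-0.004,0.12,0],[0,0,0],-0.35],[[-0.004,0.12,0],[0,0,0],-0.35],[[-0.004,0.12,0],[0,0,0],-0.35],[[-0.004,0.12,0],[0,0,0],-0.35],[[-0.004,0.12,0],[0,0,0],-0.35],[[-0.004,0.12,0],[0,0,0],-0.35],[[-0.004,0.12,0],[0,0,0],-0.35],[[-0.004,0.12,0],[0,0,0],-0.35],[[0,0,0],[0,0,0],-0.35]]'
```

```text
time: 14.47
tool_pos: [578.6, -167.8, 24.5]
tcp_rot: [3.141, 0.0, 1.598]
contact_force: [0.2, -1.1, 0.1]
grip_width: 29.6
finger_force: 0.6
time: 15.3
tool_pos: [577.4, -134.9, 24.4]
tcp_rot: [-3.141, -0.0, 1.598]
contact_force: [0.1, -1.0, 0.5]
grip_width: 29.7
finger_force: 0.0
```

```bash
python3 -m pendant '[[[0,0.06,0],[0,0,0],-0.35],[[0,0.06,0],[0,0,0],-0.35],[[0,0.06,0],[0,0,0],-0.35],[[0,0.06,0],[0,0,0],-0.35],[[0,0.06,0],[0,0,0],-0.35],[[0,0.05,0],[0,0,0],-0.35],[[0,0.04,0],[0,0,0],-0.35],[[0,0,0],[0,0,0],-0.35],[[0,0,0],[0,0,0],-0.35],[[0,0,0],[0,0,0],-0.35]]'
```

```text
time: 16.13
tool_pos: [577.6, -123.8, 24.4]
tcp_rot: [3.141, -0.0, 1.598]
contact_force: [0.1, 1.1, -0.6]
grip_width: 29.7
finger_force: 0.0
```

```bash
python3 -m pendant '[[[0,0.04,0],[0,0,0],-0.35],[[0,0.04,0],[0,0,0],-0.35],[[0,0.04,0],[0,0,0],-0.35],[[0,0.03,0],[0,0,0],-0.35],[[0,0.03,0],[0,0,0],-0.35],[[0,0.03,0],[0,0,0],-0.35],[[0,0,0],[0,0,0],-0.35],[[0,0,0],[0,0,0],-0.35],[[0,0,0],[0,0,0],-0.35],[[0,0,0],[0,0,0],-0.35]]'
```

```text
time: 16.97
tool_pos: [577.6, -117.5, 24.5]
tcp_rot: [3.141, -0.0, 1.598]
contact_force: [-0.8, -0.1, 1.2]
grip_width: 29.9
finger_force: 0.0
```

```bash
python3 -m pendant '[[[0,0.04,0],[0,0,0],-0.35],[[0,0.04,0],[0,0,0],-0.35],[[0,0.03,0],[0,0,0],-0.35],[[0,0,0],[0,0,0],-0.35],[[0,0,0],[0,0,0],-0.35],[[0,0,0],[0,0,0],-0.35],[[0,0,0],[0,0,0],-0.35],[[0,0,0],[0,0,0],-0.35],[[0,0,0],[0,0,0],-0.35],[[0,0,0],[0,0,0],-0.35]]'
python3 - <<'E'
from h import *
cv2.imwrite("pics/top3.png",cv2.resize(bot.capture("top")[150:260,210:370],None,fx=5,fy=5,interpolation=cv2.INTER_CUBIC))
E
```

```text
time: 17.8
tool_pos: [577.5, -114.8, 24.5]
tcp_rot: [3.141, 0.0, 1.598]
contact_force: [-2.3, -4.7, -0.5]
grip_width: 29.9
finger_force: 2.5
```

View pics/top3.png

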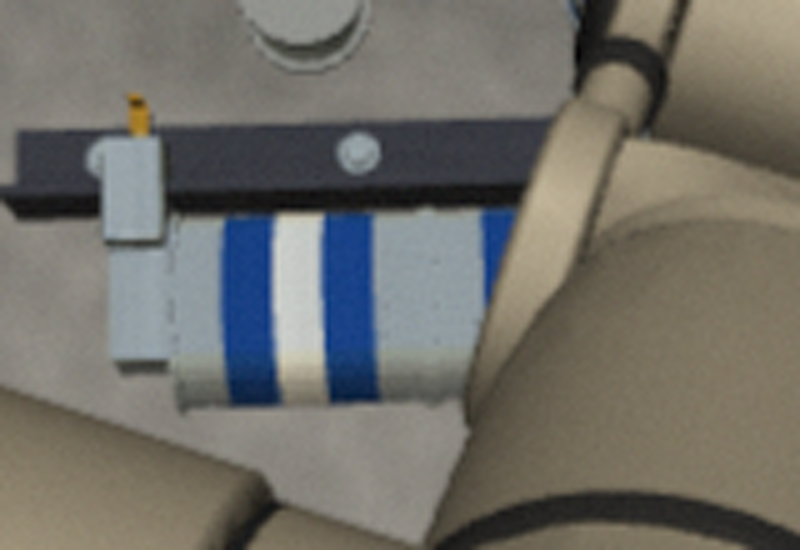

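```bash
python3 -m pendant '[[[0,0.03,0],[0,0,0],-0.35],[[0,0,0],[0,0,0],-0.35],[[0,-0.3,0],[0,0,0],-0.35],[[0,-0.8,0.1],[0,0,0],-0.35],[[0,0,0.9],[0,0,0],-0.35],[[0,0,0.9],[0,0,0],-0.35],[[0,0,0.8],[0,0,-1],-0.35],[[-0.8,0.3,0],[0,0,-1],-0.13],[[-0.9,0.3,0],[0,0,-1],-0.13],[[-0.9,0.3,0],[0,0,-1],-0.13]]'
python3 -m pendant '[[[-0.8,0.3,0],[0,0,-1],-0.13],[[0,0.4,0],[0,0,-1],-0.13],[[0,0.4,0],[0,0,-1],-0.13],[[0,0.4,0],[0,0,-1],-0.13],[[0,0.4,0],[0,0,-1],-0.13],[[0,0.4,0],[0,0,-1],-0.13],[[0,0.2,0],[0,0,-1],-0.13],[[0,0,-0.9],[0,0,-1],-0.13],[[0,0,-0.9],[0,0,-1],-0.13],[[0,0,-0.85],[0,0,-0.06],-0.13]]'
```

```text
time: 18.68
tool_pos: [498.9, -118.9, 105.8]
tcp_rot: [3.141, -0.001, 1.111]
contact_force: [0.0, -0.4, -0.6]
grip_width: 39.4
finger_force: 0.0
time: 19.52
tool_pos: [476.0, -44.1, 25.4]
tcp_rot: [-3.141, -0.002, 0.024]
contact_force: [-0.6, -0.7, 0.6]
grip_width: 40.0
finger_force: 0.0
```

```bash
python3 -m pendant '[[[0.4,0,-0.05],[0,0,0.05],-0.13],[[0.4,0,-0.05],[0,0,0],-0.13],[[0.3,0,0],[0,0,0],-0.13],[[0.2,0,0],[0,0,0],-0.13],[[0.1,0,0],[0,0,0],-0.13],[[0.1,0,0],[0,0,0],-0.13],[[0.06,0,0],[0,0,0],-0.13],[[0.06,0,0],[0,0,0],-0.13],[[0.06,0,0],[0,0,0],-0.13],[[0,0,0],[0,0,0],-0.13]]'
python3 -m pendant '[[[0.04,0,0],[0,0,0],-0.13],[[0,0,0],[0,0,0],-0.13],[[0,0,0],[0,0,0],-0.13],[[0,0,0],[0,0,0],-0.13],[[0,0,0],[0,0,0],-0.13],[[0,0,0],[0,0,0],-0.13],[[0,0,0],[0,0,0],-0.13],[[0,0,0],[0,0,0],-0.13],[[0,0,0],[0,0,0],-0.13],[[0,0,0],[0,0,0],-0.13]]'
```

```text
time: 20.35
tool_pos: [526.1, -44.5, 23.1]
tcp_rot: [3.141, -0.0, 0.037]
contact_force: [-0.0, -0.7, 0.5]
grip_width: 40.0
finger_force: 0.0
time: 21.18
tool_pos: [527.0, -44.5, 22.9]
tcp_rot: [3.142, 0.0, 0.037]
contact_force: [-1.7, -0.2, -0.1]
grip_width: 39.8
finger_force: 0.6
```

Now a little more on the right half, then the same nudge on the left half.

```bash
python3 -m pendant '[[[0.05,0,0],[0,0,-0.05],-0.13],[[0,0,0],[0,0,0],-0.13],[[0,0,0],[0,0,0],-0.13],[[-0.3,0,0],[0,0,0],-0.13],[[-0.5,0,0],[0,0,0],-0.13],[[0,0.9,0],[0,0,0],-0.13],[[0,0.9,0],[0,0,0],-0.13],[[0,0.9,0],[0,0,0],-0.13],[[0,0.6,0],[0,0,0],-0.13],[[0,0,0],[0,0,0],-0.13]]'
python3 -m pendant '[[[0.3,0,0],[0,0,0],-0.13],[[0.1,0,0],[0,0,0],-0.13],[[0.1,0,0],[0,0,0],-0.13],[[0.05,0,0],[0,0,0],-0.13],[[0.05,0,0],[0,0,0],-0.13],[[0.05,0,0],[0,0,0],-0.13],[[0,0,0],[0,0,0],-0.13],[[0,0,0],[0,0,0],-0.13],[[0,0,0],[0,0,0],-0.13],[[0,0,0],[0,0,0],-0.13]]'
```

```text
time: 22.02
tool_pos: [504.9, 57.3, 23.1]
tcp_rot: [-3.141, -0.001, 0.033]
contact_force: [0.1, 0.1, -0.6]
grip_width: 40.1
finger_force: 0.0
time: 22.85
tool_pos: [523.9, 54.4, 22.9]
tcp_rot: [3.141, 0.0, 0.031]
contact_force: [-1.6, -1.2, -0.7]
grip_width: 39.7
finger_force: 0.4
```

```bash
python3 -m pendant '[[[0.05,0,0],[0,0,0],-0.13],[[0.03,0,0],[0,0,0],-0.13],[[0,0,0],[0,0,0],-0.13],[[0,0,0],[0,0,0],-0.13],[[0,0,0],[0,0,0],-0.13],[[0,0,0],[0,0,0],-0.13],[[0,0,0],[0,0,0],-0.13],[[0,0,0],[0,0,0],-0.13],[[0,0,0],[0,0,0],-0.13],[[0,0,0],[0,0,0],-0.13]]'
python3 -m pendant '[[[-0.3,0,0],[0,0,0],-0.13],[[-0.8,0,0],[0,0,0],-0.13],[[0,0,0.9],[0,0,0],-0.35],[[0,0,0.9],[0,0,0],-0.35],[[0,0,0.9],[0,0,0],-0.35],[[0,-0.95,0],[0,0,1],-0.35],[[0,-0.95,0],[0,0,1],-0.35],[[0,-0.95,0],[0,0,1],-0.35],[[0,-0.95,0],[0,0,1],-0.35],[[0,-0.95,0],[0,0,1],-0.35]]'
python3 -m pendant '[[[0.4,-0.95,0],[0,0,1],-0.35],[[0.6,-0.8,0],[0,0,1],-0.35],[[0.6,-0.2,0],[0,0,1],-0.35],[[0.6,0,0],[0,0,1],-0.35],[[0.6,0,0],[0,0,1],-0.35],[[0,0,0],[0,0,1],-0.35],[[0,0,0],[0,0,1],-0.35],[[0,0,-0.7],[0,0,1],-0.35],[[0,0,-0.9],[0,0,0.06],-0.35],[[0,0,-0.9],[0,0,0],-0.35]]'
```

```text
time: 23.68
tool_pos: [524.4, 54.4, 22.7]
tcp_rot: [3.142, 0.005, 0.031]
contact_force: [-6.7, -1.7, 4.1]
grip_width: 40.0
finger_force: 3.8
time: 24.52
tool_pos: [493.8, -89.3, 104.3]
tcp_rot: [3.14, -0.001, 0.637]
contact_force: [0.4, -0.7, 0.2]
grip_width: 30.0
finger_force: 0.0
time: 25.35
tool_pos: [578.5, -146.7, 28.9]
tcp_rot: [3.139, 0.001, 1.599]
contact_force: [-0.2, 0.3, -0.2]
grip_width: 30.1
finger_force: 0.0
```

```bash
python3 -m pendant '[[[0,0.3,-0.1],[0,0,0],-0.35],[[0,0.3,-0.05],[0,0,0],-0.35],[[0,0.12,0],[0,0,0],-0.35],[[0,0.12,0],[0,0,0],-0.35],[[0,0.06,0],[0,0,0],-0.35],[[0,0.06,0],[0,0,0],-0.35],[[0,0.04,0],[0,0,0],-0.35],[[0,0.03,0],[0,0,0],-0.35],[[0,0.03,0],[0,0,0],-0.35],[[0,0,0],[0,0,0],-0.35]]'
python3 -m pendant '[[[0,0.03,0],[0,0,0],-0.35],[[0,0.02,0],[0,0,0],-0.35],[[0,0,0],[0,0,0],-0.35],[[0,0,0],[0,0,0],-0.35],[[0,0,0],[0,0,0],-0.35],[[0,0,0],[0,0,0],-0.35],[[0,0,0],[0,0,0],-0.35],[[0,0,0],[0,0,0],-0.35],[[0,0,0],[0,0,0],-0.35],[[0,0,0],[0,0,0],-0.35]]'
```

```text
time: 26.18
tool_pos: [577.6, -114.9, 24.7]
tcp_rot: [3.141, 0.0, 1.598]
contact_force: [-0.6, -0.7, -0.3]
grip_width: 29.6
finger_force: 0.1
time: 27.02
tool_pos: [577.6, -114.8, 24.6]
tcp_rot: [3.141, 0.002, 1.598]
contact_force: [-1.1, -7.0, 1.3]
grip_width: 29.8
finger_force: 3.2
```

Seated with 7 N against the stop. I'll back off well clear and inspect.

```bash
python3 -m pendant '[[[0,-0.3,0],[0,0,0],-0.35],[[0,-0.9,0],[0,0,0],-0.35],[[0,-0.3,0.9],[0,0,0],-0.35],[[0,0,0.9],[0,0,0],-0.35],[[0,0,0.9],[0,0,0],-0.35],[[-0.3,-0.9,0.6],[0,0,0],-0.35],[[-0.5,-0.9,0.3],[0,0,0],-0.35],[[-0.5,-0.9,0],[0,0,0],-0.35],[[-0.5,-0.9,0],[0,0,0],-0.35],[[-0.5,-0.9,0],[0,0,0],-0.35]]'
python3 -m pendant '[[[-0.5,-0.8,0],[0,0,0],-0.35],[[-0.5,-0.8,0],[0,0,0],-0.35],[[-0.5,-0.8,0],[0,0,0],-0.35],[[0,0,0],[0,0,0],-0.35],[[0,0,0],[0,0,0],-0.35],[[0,0,0],[0,0,0],-0.35],[[0,0,0],[0,0,0],-0.35],[[0,0,0],[0,0,0],-0.35],[[0,0,0],[0,0,0],-0.35],[[0,0,0],[0,0,0],-0.35]]'
python3 - <<'E'
from h import *
t=cv2.resize(bot.capture("top")[160:250,210:370],None,fx=5,fy=5,interpolation=cv2.INTER_CUBIC)[:,:800]
s=cv2.resize(bot.capture("scene")[205:315,270:470],None,fx=4,fy=4,interpolation=cv2.INTER_CUBIC)
im=np.vstack([t,s]);f=600/im.shape[0]
cv2.imwrite("pics/fin.png",cv2.resize(im,None,fx=f,fy=f,interpolation=cv2.INTER_AREA))
E
```

```text
time: 27.85
tool_pos: [507.6, -294.5, 132.7]
tcp_rot: [3.141, -0.0, 1.598]
contact_force: [0.5, -0.1, -0.9]
grip_width: 29.6
finger_force: 0.0
time: 28.68
tool_pos: [464.0, -364.6, 132.5]
tcp_rot: [3.141, -0.0, 1.599]
contact_force: [-0.3, 0.1, 0.5]
grip_width: 30.0
finger_force: 0.0
```

View pics/fin.png

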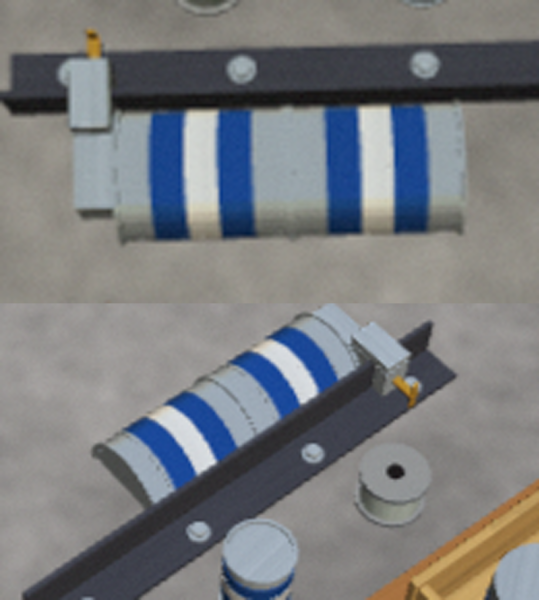

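The picture shows the left half's closed end against the stop at (115,180), the open ends meeting without a gap at (290,170), and both halves straight along the fence.

```bash
python3 -c "
from plant import bot
print(bot.close_job())"
```

```text
the job is handed in; nothing more can be done
None
```

Job handed in at about 29 s: in the final pictures both half-tins lie flush along the fence, the left one's closed end is against the stop, the open ends meet with no visible gap, and I saw nothing else on the bench moved.

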